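# Free the interlock key at the bleed valve and hold the bleed switch on

## Task

Start bleeding the pump test rig: swing the lever of the bleed valve to half open (the middle one of the three marks on the block), which frees the interlock key standing behind it, then lift the key straight out and put it into the keyhole of the key box, fully home past its stiff detents. Turn it clockwise a quarter turn as far as it goes; the switch springs back, so finish while still holding the key there. The valve stays half open and the things lying about stay where they are.

Things in the scene. Friction and masses are not known exactly. Their poses are not given: they have to be found in the camera images.
- valve_station: Bleed valve, bolted down: aluminium block 120x96 mm, flat top 48 mm high, on a grey base plate 146x136 mm. Origin on the bench under the lever's stem, z up. Black marks on the block's top, 44 to 56 mm from the stem: shut (towards -x), half open (between -x and -y), open (towards -y). Pressure gauge at (0, 76) mm, 111 mm high.
- socket (a point): Mouth of the key's socket in the valve block's top, 44 mm behind the stem (along the station's +x), 48 mm above the bench, with the station's axes: an upright slot, 20 mm along x, 8 mm along y.
- stem (a point): Point on the valve's turning axis, at the middle height of its lever (64 mm above the bench).
- valve_lever (a joint): Opening angle of the lever: 0 = shut (points to the station's -x), pi/4 = half open, pi/2 = open (points to -y); opens anticlockwise from above, stays where left, needs about 2 N at the grip. Its steel disc (radius 37.5 mm, top 57.5 mm above the bench) overlaps the key's collar and traps the key; the one notch lets it out only within 9 degrees of half open.
- lever_grip (a point): Middle of the lever's black grip, 93 mm from the stem, 64 mm above the bench. The grip is 54 mm long, 16 mm wide, 14 mm high; its x axis lies along the lever and points to the stem.
- key: Loose steel key, 80 mm long, 90 g, upright in the socket, collar on the block, tip 18 mm above the bench, 1 mm play each way. Origin at its tip, z up, x along the wide side of bit and bow, as the station's x at first. From the tip: bit 18 (x) by 6 (y), 12 mm high, round nose; neck 6 mm thick; collar 22 mm wide at z 30 to 34 mm; stem 9 mm; bow z 44 to 80 mm. It must rise 32 mm to leave the socket.
- key_bow (a point): Middle of the key's bow, 62 mm from the tip: an upright ring, 36 mm outside diameter, 12 mm thick (along the key's y, the way to grip it). In the socket the trapping disc lies 18 mm below this point on the stem's side: keep the fingertips above it.
- key_box: Key box, bolted down: grey steel case 116x96x58 mm, feet 130 mm wide in y. Origin on the bench under the keyhole, z up.
- keyhole (a point): Middle of the keyhole's mouth in the box's top, 58 mm above the bench, with the box's axes: an upright slot, 20.6 mm along x, 8.6 mm along y, 16 mm deep, the turning plug below. The key fits either way round. Two sprung detent balls in it give way to a push of 10 to 16 N. Home, the collar sits on the face plate, tip 30 mm down; only then does the key turn, and while turned it is trapped.
- key_plug (a joint): Angle of the plug: 0 at rest, grows clockwise seen from above to its stop at 1.5 rad. A spring turns it back (0.03 N m at rest, 0.105 N m at the stop). The key has about 0.08 rad of play in the plug, so the key has to be turned about 1.58 rad.
- loupe: hand loupe, 101x52x12 mm; lies on the bench, to be left alone. Origin at the middle of its underside.
- spanner_1: combination spanner, 27x171x8 mm; lies on the bench, to be left alone. Origin at the middle of its underside.
- sensor_nut_1: steel union nut, 24 mm wide, 21 mm high; lies on the bench, to be left alone. Origin at the middle of its underside.
- bearing_ring_1: flanged ring, 33 mm, 9 mm high; lies on the bench, to be left alone. Origin at the middle of its underside.
- dish_1: round dish of small parts, 68 mm, 22 mm high; lies on the bench, to be left alone. Origin at the middle of its underside.
- vee_block: small steel block, 30x36x24 mm; lies on the bench, to be left alone. Origin at the middle of its underside.
- screwdriver_1: screwdriver, 180 mm long; lies on the bench, to be left alone. Origin at the middle of its underside.
- sleeve: lying steel sleeve, 55x33x33 mm; lies on the bench, to be left alone. Origin at the middle of its underside.
There are look-alikes about, which are no part of the job. There is more than one size of the key; the job needs the smallest.

How it is judged:
On the way, in this order (a step that is already met when the one before it is completed fails the run):
1. the valve's lever stands half open, within 8 degrees (value of joint valve_lever between 0.645 and 0.925 rad), for 0.3 s.
2. the key is lifted clear of its socket in the valve block (all of step 1 and z of key in the frame of valve_station above 0.052 m), for 0.1 s.
3. the key is fully home in the key box (z of key in the frame of keyhole below -0.0265 m and horizontal distance between key and keyhole below 0.004 m and angle between key's own z axis and vertical below 0.12 rad), for 0.1 s.
At the end, for the whole second after the job is handed in: Lever still at 45 degrees within 8; key home in the key box (tip 26.5 mm or more below the face plate, within 4 mm of the keyhole axis, upright within 7 degrees), plug turned past 1.35 rad (77 degrees) and the key held there, still, by the fingers (over 3 N) (all of step 1 and all of step 3 and value of joint key_plug above 1.35 rad and contact force between the fingers and key above 3 N and linear speed of key below 0.05 m/s); the arm keeps its last pose, push and grip.
It fails at once if one of the things lying about is pushed more than 25 mm away (distance of any of loupe, spanner_1, sensor_nut_1, bearing_ring_1, dish_1, vee_block, screwdriver_1, sleeve from where it was at the start of the episode above 0.025 m).
It also fails if it takes over 56 s, if anything falls off the work surface, if the arm or the gripper's body presses on something with over 40 N, if the wrist force passes 120 N, or if a joint passes its speed limit or range.

## Robot

A 7-joint arm with a two-finger parallel gripper is mounted at the origin on a cart in front of the work surface, level with it; the furniture and walls round the work are solid. World frame = base frame: x ahead of the robot, y to its left, z up, the work surface at z = 0. Lengths are in m, angles in rad, forces in N, time in s.
With the tool pointing down it reaches from about 0.4 to 0.85 m from the base axis. Payload 10.4 kg.
Tool frame: the origin (TCP) lies between the finger pads; the fingertips stand bot.tcp_to_tips ahead of it and the grasp point (between the pads) lies 8 mm behind it (bot.tcp_to_tips is the distance from the TCP to the fingertips, in m); y points along the fingers, z is the direction in which the jaws open and shut, and the axes are right-handed (so a half turn about y gives the same grasp; the last joint's range is limited). The gripper opens to 87 mm and grips with 3 to 60 N. Pads are 19 mm wide; open, the fingers measure 117 mm over their backs; the gripper's body (75 mm by 190 mm) begins 51 mm behind the grasp point.
Start: joints at [1.202, 0.332, -0.065, 1.46, 0.022, 1.35, -0.088], TCP at [0.212, -0.588, 0.234] pointing down, gripper open.
Joint ranges: [-2.6, 2.6], [-0.5, 2.12], [-1.47, 1.34], [0.16, 2.42], [-1.27, 4.41], [0.06, 2.06], [-2.6, 2.6]. Speed limits (rad/s): [2.22, 2.22, 2.79, 2.79, 3.14, 3.14, 3.14].

## Interface

Orientations are given as a unit quaternion [w, x, y, z].
In Python, from rig import bot, viewer, order gives the robot as it stands.
- The arm moves only by the tool play_rows, never from a script. Its argument "motion" is a list of rows, each a list of 7 numbers: the gripper command: -1 is fully open, 1 is shut, values between are in proportion, then the shift along the tool's x, y, z in cm, then the turn, a rotation vector about the tool's x, y, z in rad. A call has 1 to 20 rows; each row is the pose to reach, as a shift and turn from the pose commanded when the call began, along the tool's axes at that moment; what a row does not reach only later rows make up. A row lasts 1/10 s, in which the tool goes at most 50 mm and 8.59 degrees, less where a joint would pass 70% of its speed; a pose out of reach is approached as far as the arm can. A call with a gripper value outside its range is refused whole. The fingers move at their own pace and stop on an object; "force" is the grip in N (left out, the last holds). Time passes only in rows, so rows that repeat a pose let the fingers close. It gives the time, the measured TCP pose, the force and the opening at its end, in the units of the state.
- bot.observe(): the state, without advancing time (a new reading comes with each control period).
- viewer.get_image(name): name is "side" or "top" or "wrist"; returns the picture (480x640x3 uint8, red, green, blue); there is no depth.
- viewer.get_calibration(name): a dict with "camera_matrix" (3x3 intrinsics, pixels), "D" ([k1, k2, p1, p2, k3] as OpenCV has them; the pictures are not rectified), "rvec" (rotation vector, rad) and "tvec" (3), from world to camera coordinates, as OpenCV has them; the wrist camera has in their place "tool_from_camera" (4x4, takes a point from camera to tool coordinates, whose origin is the TCP and whose axes are the tool frame's). Camera axes: x right, y down, z forward; pixel columns grow to the right and rows downward; lengths in m; the calibration is good to about 2 mm. A picture is of the moment at which its call begins: read the wrist's pose just before it. get_calibration takes no time and is no camera call.
- order.job_done(): hands the job in, once; it reports no verdict.
The state is a dict: "time": time; "qpos": joint angles; "joint_vel": joint speeds; "effort": joint torques, N m; "tcp_pos": TCP position; "tcp_rot": TCP orientation; "contact_force": force on the tool from outside, world axes, zero at the start; "torque": the same for the moment, N m; "width": finger opening in m.
Only numpy, scipy, OpenCV 4.12 (cv2) and the standard library are available. Lean on these libraries where they do the work, as an engineer would, in place of code of your own. Each camera call takes 0.05 s, during which the arm holds its last target.

## Working session

There is one attempt and no reset: what is moved stays moved. The work goes in short steps, Python scripts to look and compute and a tool call to move; the robot and the scene stay as the last step left them, time stands still between calls to the robot, and variables do not carry over. Pictures are saved under pics/ and viewed, and the job is handed in when it is done.

Besides the shell and the picture viewer there is one more tool, called after ">>>" as name([rows], argument=value, ...), one row to a line, values as JSON. play_rows: Moves the arm, as the interface text tells. Its arguments: {"type":"object","properties":{"motion":{"type":"array"},"force":{"type":"number"}},"required":["motion"]}

```bash
ls; mkdir -p pics; python3 - <<'E'
from rig import bot, viewer, order
import cv2
s=bot.observe()
for k in s: print(k,s[k])
print(bot.tcp_to_tips)
for n in ["side","top","wrist"]:
    im=viewer.get_image(n); cv2.imwrite(f"pics/{n}0.png",im[:,:,::-1])
    print(n,viewer.get_calibration(n))
E
```

```text
pics
time 0.0
qpos [ 1.20239351  0.33287807 -0.06470796  1.4609405   0.02157286  1.34990046
 -0.08849716]
joint_vel [ 7.99777467e-04  3.27626693e-04 -6.56708245e-04  9.20664076e-04
  1.34644514e-03  4.14407164e-04  5.58897014e-05]
effort [ 7.77912101e-04 -6.23250747e+01  2.52855476e-02 -3.89897275e+01
 -6.12718030e-02  3.97577626e-02  1.31271231e-04]
tcp_pos [ 0.2117263  -0.58764783  0.23275046]
tcp_rot [ 0.1215602  -0.12176044  0.69705829 -0.69606555]
contact_force [-0.88074202 -0.09577903 -0.21210937]
torque [-0.02058293  0.00495301 -0.02662344]
width 0.08704277820807918
0.011
side {'camera_matrix': array([[457.84448531,   0.        , 323.82662907],
       [  0.        , 457.84448531, 237.02116607],
       [  0.        ,   0.        ,   1.        ]]), 'D': array([-0.00451037,  0.        ,  0.        ,  0.        ,  0.        ]), 'rvec': array([ 0.69229785, -2.51642672,  1.25867727]), 'tvec': array([0.52054766, 0.24803383, 0.66957843])}
top {'camera_matrix': array([[504.01452389,   0.        , 327.35698499],
       [  0.        , 504.01452389, 237.05569339],
       [  0.        ,   0.        ,   1.        ]]), 'D': array([0.0212604, 0.       , 0.       , 0.       , 0.       ]), 'rvec': array([ 2.1404215 , -2.14351786,  0.11647396]), 'tvec': array([0.03174985, 0.59762077, 0.87999316])}
wrist {'camera_matrix': array([[340.43041553,   0.        , 319.41874976],
       [  0.        , 340.43041553, 242.59985261],
       [  0.        ,   0.        ,   1.        ]]), 'D': array([0.01799787, 0.        , 0.        , 0.        , 0.        ]), 'tool_from_camera': array([[ 2.36742984e-04,  9.59268706e-01,  2.82495121e-01,
        -7.80072876e-02],
       [ 4.59190233e-04, -2.82495203e-01,  9.59268601e-01,
        -1.51033200e-01],
       [ 9.99999867e-01, -9.73811108e-05, -5.07365578e-04,
        -5.55513791e-05],
       [ 0.00000000e+00,  0.00000000e+00,  0.00000000e+00,
         1.00000000e+00]])}
```

View pics/top0.png

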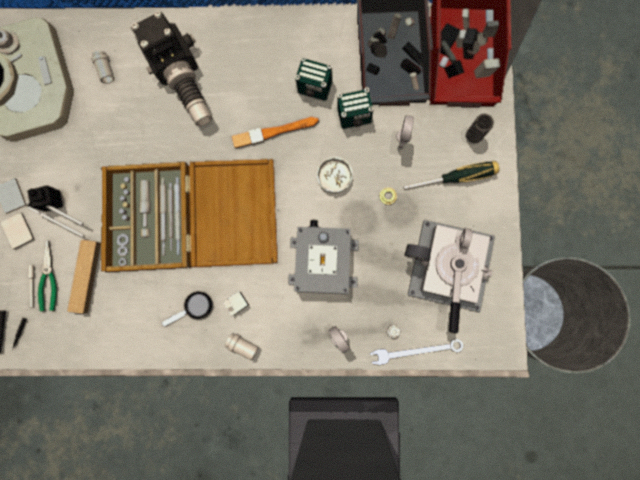

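View pics/side0.png

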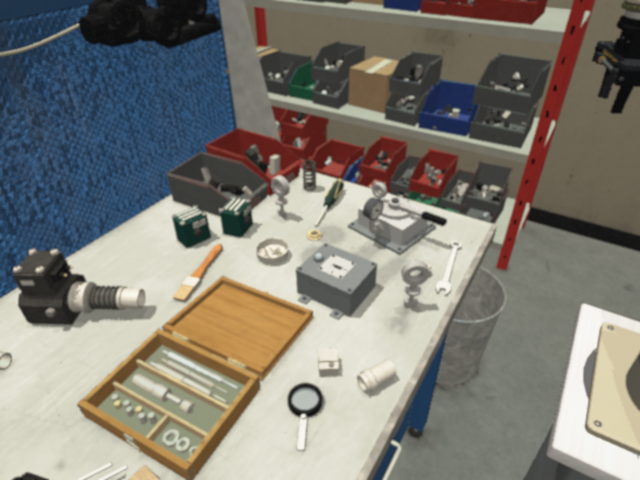

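View pics/wrist0.png

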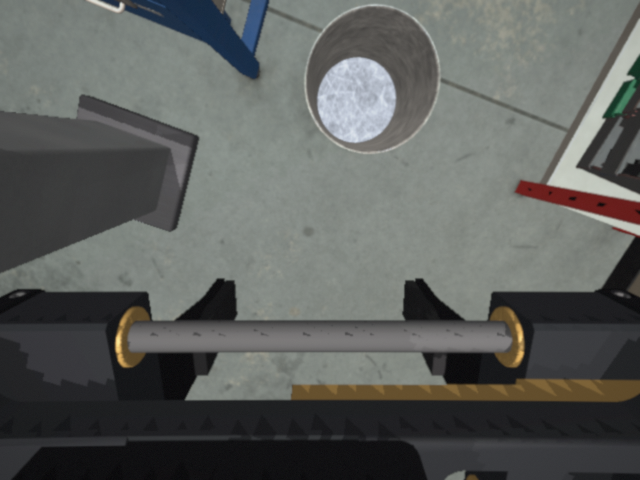

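```bash
cat > h.py <<'E'
import numpy as np, cv2
from scipy.spatial.transform import Rotation as R
from rig import bot, viewer, order
def q2R(q): return R.from_quat([q[1],q[2],q[3],q[0]]).as_matrix()
def cam(name,state=None):
    c=viewer.get_calibration(name); K=c["camera_matrix"];D=c["D"]
    if name=="wrist":
        s=state; T=np.eye(4);T[:3,:3]=q2R(s["tcp_rot"]);T[:3,3]=s["tcp_pos"]
        W=T@c["tool_from_camera"]; Rc=W[:3,:3].T; t=-Rc@W[:3,3]
    else:
        Rc=cv2.Rodrigues(c["rvec"])[0]; t=np.array(c["tvec"])
    return K,D,Rc,t
def proj(C,P):
    K,D,Rc,t=C
    return cv2.projectPoints(np.array(P,float).reshape(-1,1,3),cv2.Rodrigues(Rc)[0],t,K,D)[0].reshape(-1,2)
def ray(C,uv):
    K,D,Rc,t=C
    p=cv2.undistortPoints(np.array(uv,float).reshape(-1,1,2),K,D).reshape(-1,2)
    d=np.c_[p,np.ones(len(p))]@Rc
    return -Rc.T@t,d
def plane(C,uv,z):
    o,d=ray(C,uv); return o+d*((z-o[2])/d[:,2])[:,None]
def tri(Cs,uvs):
    A=np.zeros((3,3));b=np.zeros(3);L=[]
    for C,uv in zip(Cs,uvs):
        o,d=ray(C,[uv]);d=d[0]/np.linalg.norm(d);M=np.eye(3)-np.outer(d,d);A+=M;b+=M@o;L.append((o,M))
    X=np.linalg.solve(A,b); return X,[np.linalg.norm(M@(X-o)) for o,M in L]
def shot(n,fn):
    s=bot.observe(); im=viewer.get_image(n)[:,:,::-1].copy(); cv2.imwrite("pics/"+fn,im); return s,im
E
python3 - <<'E'
from h import *
im=cv2.imread("pics/top0.png"); 
cv2.imwrite("pics/t_st.png",cv2.resize(im[200:340,390:510],None,fx=5,fy=4*1.25/1.25*1.07,interpolation=cv2.INTER_CUBIC) if 0 else cv2.resize(im[205:345,395:510],None,fx=4.2,fy=4.2,interpolation=cv2.INTER_CUBIC))
cv2.imwrite("pics/t_bx.png",cv2.resize(im[210:310,270:370],None,fx=5,fy=5,interpolation=cv2.INTER_CUBIC))
im=cv2.imread("pics/side0.png")
cv2.imwrite("pics/s_st.png",cv2.resize(im[170:310,290:450],None,fx=4.2,fy=4.2,interpolation=cv2.INTER_CUBIC))
C=cam("top")
print(plane(C,[(459,264),(455,318)],0.064)); print(plane(C,[(322,260)],0.058)); print(plane(C,[(340,340),(405,130),(335,176),(389,196),(393,330),(457,345),(378,357)],0.02))
E
```

```text
[[ 0.54617211 -0.20026392  0.064     ]
 [ 0.4528232  -0.19012892  0.064     ]]
[[0.55412303 0.03998437 0.058     ]]
[[ 0.41195176  0.00840498  0.02      ]
 [ 0.8060641  -0.1168986   0.02      ]
 [ 0.71695284  0.01688893  0.02      ]
 [ 0.67779543 -0.08450052  0.02      ]
 [ 0.42996085 -0.08771062  0.02      ]
 [ 0.40375588 -0.20190549  0.02      ]
 [ 0.382091   -0.05991436  0.02      ]]
```

View pics/t_st.png

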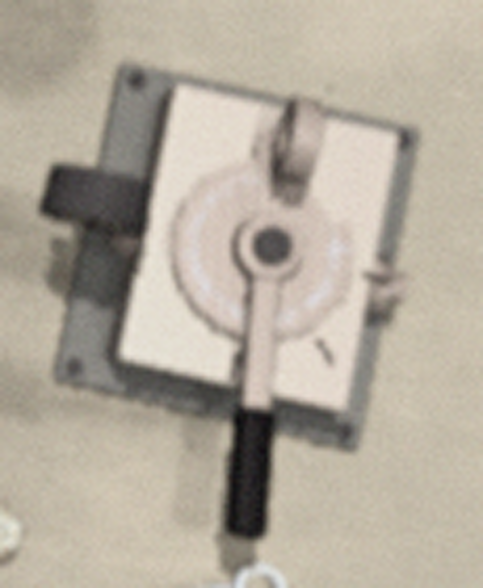

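View pics/t_bx.png

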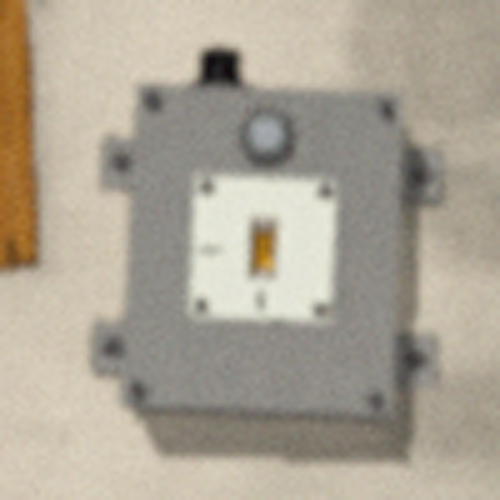

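View pics/s_st.png

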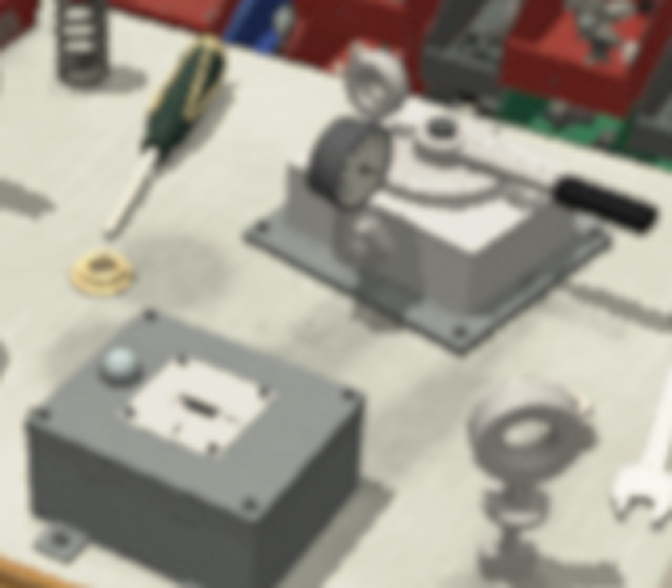

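```bash
python3 - <<'E'
from h import *
s=bot.observe(); M=q2R(s["tcp_rot"]); print(np.round(M,3), "cols=tool axes in world")
E
```

```text
[[-0.941 -0.     0.339]
 [-0.339  0.001 -0.941]
 [ 0.    -1.    -0.001]] cols=tool axes in world
```

>>> play_rows([
  [-1,-4,0,-3,0,0.05,0],
  [-1,-8,0,-6,0,0.1,0],
  [-1,-12,0,-9,0,0.16,0],
  [-1,-16,0,-12,0,0.22,0],
  [-1,-20,0,-15,0,0.28,0],
  [-1,-24,0,-18,0,0.34,0],
  [-1,-28,0,-21.5,0,0.4,0],
  [-1,-32,0,-25,0,0.46,0],
  [-1,-35,0,-28,0,0.5,0],
  [-1,-37,0,-29.4,0,0.52,0],
  [-1,-37.2,0,-29.4,0,0.52,0],
  [-1,-37.2,0,-29.4,0,0.52,0],
  [-1,-37.2,0,-29.4,0,0.52,0],
])

```text
time: 1.45
tcp_pos: [0.4615, -0.1867, 0.2333]
tcp_rot: [0.062, -0.062, -0.704, 0.704]
contact_force: [0.2, 0.8, 0.3]
width: 0.087
```

```bash
python3 - <<'E'
from h import *
s,im=shot("wrist","w1.png"); print(s["time"],s["tcp_pos"],s["qpos"],np.round(q2R(s["tcp_rot"]),3)); import pickle; pickle.dump(s,open("w1.pkl","wb"))
E
```

```text
1.45 [ 0.46146502 -0.18671232  0.2333204 ] [ 0.67564675  0.07580618 -0.39968103  1.77088383  0.0309812   1.30153097
 -1.47798052] [[-0.985 -0.001 -0.175]
 [ 0.175 -0.    -0.985]
 [ 0.001 -1.     0.   ]]
```

View pics/w1.png

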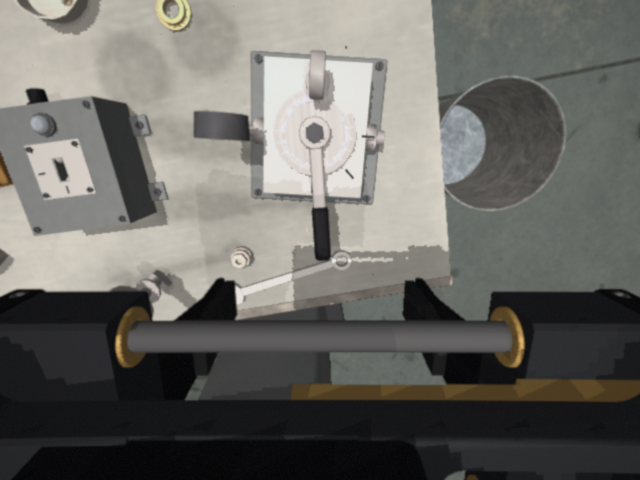

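```bash
python3 - <<'E'
from h import *
im=cv2.imread("pics/w1.png")
cv2.imwrite("pics/w1a.png",cv2.resize(im[40:270,240:400],None,fx=2.5,fy=2.5,interpolation=cv2.INTER_CUBIC))
E
```

```text
(no output)
```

View pics/w1a.png

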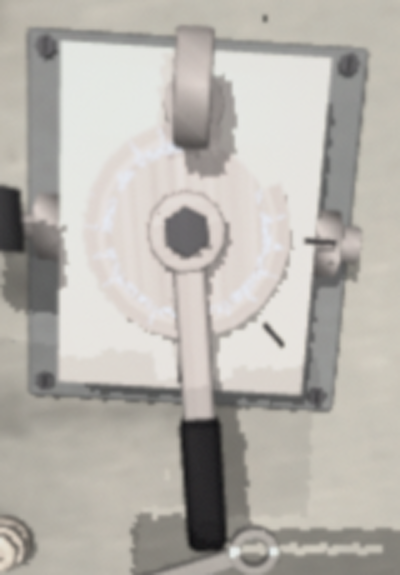

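```bash
python3 - <<'E'
from h import *; import pickle
C=cam("wrist",pickle.load(open("w1.pkl","rb")))
f=lambda l:[(240+x/2.5,40+y/2.5) for x,y in l]
az=lambda a,b:np.degrees(np.arctan2(*(b-a)[1::-1]))
m=plane(C,f([(265,323),(284,346),(305,241),(335,242)]),.048)[:,:2]; print("marks",m, az(m[0],m[1]),az(m[2],m[3]), np.linalg.norm(m[0]-m[1]),np.linalg.norm(m[2]-m[3]))
b=plane(C,f([(61,40),(333,57),(302,395),(58,380)]),.048)[:,:2]; print("block",b,[np.linalg.norm(b[i]-b[i-1]) for i in range(4)],[az(b[i-1],b[i]) for i in range(4)])
p=plane(C,f([(47,45),(348,65),(316,397),(44,380)]),.009)[:,:2]; print("bolts",p,[np.linalg.norm(p[i]-p[i-1]) for i in range(4)],[az(p[i-1],p[i]) for i in range(4)],p.mean(0))
for z in (.064,.07,.075): print("hex",plane(C,f([(187,232)]),z))
g=plane(C,f([(187,232),(198,420),(208,550)]),.071)[:,:2]; print("grip",g,az(g[0],g[1]),az(g[1],g[2]),az(g[0],g[2]), np.linalg.norm(g-g[0],axis=1))
# top view
T=cam("top"); ft=lambda l:[(395+x/4.2,205+y/4.2) for x,y in l]
print("top hex",plane(T,ft([(271,246)]),.072)); 
b=plane(T,ft([(175,85),(398,128),(345,415),(120,360)]),.048)[:,:2]; print("block",b,[np.linalg.norm(b[i]-b[i-1]) for i in range(4)],[az(b[i-1],b[i]) for i in range(4)])
k=plane(T,ft([(303,112),(290,190)]),.09); print(k)
E
```

```text
marks [[ 0.50893119 -0.22096612]
 [ 0.49894862 -0.22691656]
 [ 0.53614536 -0.2404069 ]
 [ 0.53379413 -0.25147374]] -149.20153853585117 -101.99454108320965 0.011621509312915097 0.011313855071669524
block [[ 0.61801634 -0.1649647 ]
 [ 0.59588844 -0.25877617]
 [ 0.47872358 -0.23112748]
 [ 0.50146534 -0.13722189]] [np.float64(0.11980734379267217), np.float64(0.09638587437248491), np.float64(0.1203829465192022), np.float64(0.09662012321544913)] [np.float64(-13.389040004701247), np.float64(-103.27212192841068), np.float64(166.7221921646545), np.float64(76.38639578808905)]
bolts [[ 0.62649918 -0.15509372]
 [ 0.59868878 -0.27109982]
 [ 0.46984356 -0.24072757]
 [ 0.49826593 -0.12389962]] [np.float64(0.13197286949559364), np.float64(0.11929305816764205), np.float64(0.13237659572291782), np.float64(0.1202356082479031)] [np.float64(-13.672245732055135), np.float64(-103.48122536078397), np.float64(166.7360030427033), np.float64(76.32649080478897)] [ 0.54832436 -0.19770518]
hex [[ 0.54670345 -0.19736026  0.064     ]]
hex [[ 0.54654622 -0.197407    0.07      ]]
hex [[ 0.5464152  -0.19744595  0.075     ]]
grip [[ 0.54652001 -0.19741479]
 [ 0.48034466 -0.18953211]
 [ 0.42917779 -0.18437322]] 173.20704916119828 174.24261333991348 173.65809727397595 [0.         0.06664318 0.11806473]
top hex [[ 0.54628704 -0.1993018   0.072     ]]
block [[ 0.61749791 -0.16650053]
 [ 0.59856841 -0.2604301 ]
 [ 0.47716673 -0.23325468]
 [ 0.50004522 -0.14005445]] [np.float64(0.12039323303111475), np.float64(0.09581801280464902), np.float64(0.1244060769877204), np.float64(0.0959672246917558)] [np.float64(-12.68930872379161), np.float64(-101.394125293491), np.float64(167.3824999193241), np.float64(76.20793327781575)]
[[ 0.59959611 -0.20985573  0.09      ]
 [ 0.56762314 -0.20346789  0.09      ]]
```

>>> play_rows([
  [-0.5,0.3,2,0.1,0,-0.03,0],
  [-0.3,0.6,5,0.2,0,-0.065,0],
  [-0.2,0.6,8,0.2,0,-0.065,0],
  [-0.2,0.66,11,0.2,0,-0.065,0],
  [-0.2,0.66,14,0.23,0,-0.065,0],
  [-0.2,0.66,16,0.23,0,-0.065,0],
  [-0.2,0.66,17,0.23,0,-0.065,0],
  [-0.2,0.66,17.4,0.23,0,-0.065,0],
  [-0.2,0.66,17.4,0.23,0,-0.065,0],
], force=15)

```text
time: 2.4
tcp_pos: [0.4553, -0.187, 0.0599]
tcp_rot: [0.039, -0.039, -0.706, 0.706]
contact_force: [-0.6, -1.0, 0.4]
width: 0.0523
```

```bash
python3 - <<'E'
from h import *
s,im=shot("wrist","w2.png"); print(s["time"],s["tcp_pos"],s["qpos"],s["contact_force"],s["width"])
E
```

```text
2.4 [ 0.45534077 -0.18696381  0.05985798] [ 0.65648579  0.24979889 -0.39576789  1.9760102   0.11867447  0.93746554
 -1.47939206] [-0.60499243 -0.97168371  0.40298411] 0.0523231217716919
```

View pics/w2.png

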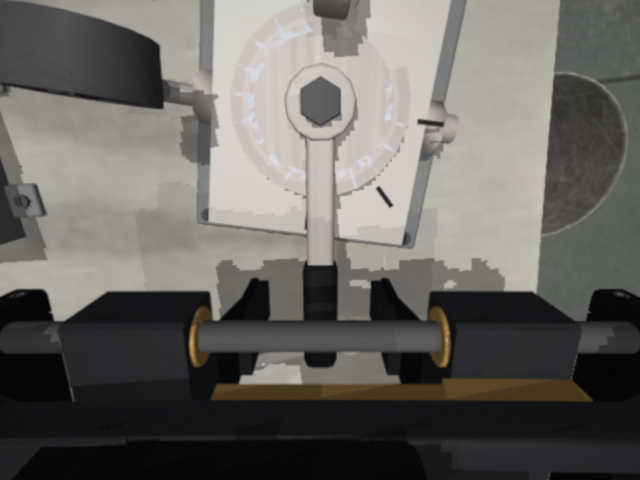

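>>> play_rows([
  [1,0,0,0,0,0,0],
  [1,0,0,0,0,0,0],
  [1,0,0,0,0,0,0],
  [1,0,0,0,0,0,0],
  [1,-0.02,0,0.65,0,-0.07,0],
  [1,-0.09,0,1.29,0,-0.14,0],
  [1,-0.2,0,1.93,0,-0.21,0],
  [1,-0.36,0,2.56,0,-0.28,0],
  [1,-0.56,0,3.17,0,-0.35,0],
  [1,-0.8,0,3.77,0,-0.42,0],
  [1,-1.09,0,4.35,0,-0.49,0],
  [1,-1.41,0,4.91,0,-0.56,0],
  [1,-1.72,0,5.37,0,-0.62,0],
  [1,-1.96,0,5.69,0,-0.663,0],
  [1,-1.96,0,5.69,0,-0.663,0],
  [1,-1.96,0,5.69,0,-0.663,0],
], force=15)

```text
time: 4.05
tcp_pos: [0.4684, -0.2455, 0.0597]
tcp_rot: [-0.193, 0.193, -0.68, 0.681]
contact_force: [-2.0, -1.6, 2.3]
width: 0.0159
```

```bash
python3 - <<'E'
from h import *
s,im=shot("wrist","w3.png"); print(s["time"],s["tcp_pos"],s["qpos"],s["contact_force"],s["width"],q2R(s["tcp_rot"])[:,0])
E
```

```text
4.05 [ 0.46844567 -0.24552138  0.05965992] [ 0.78758845  0.33103131 -0.44824871  1.88214861  0.17275528  0.96591394
 -0.75667013] [-1.99495606 -1.5673113   2.25080961] 0.015917672456014463 [-8.51350536e-01 -5.24597153e-01  3.03756120e-04]
```

View pics/w3.png

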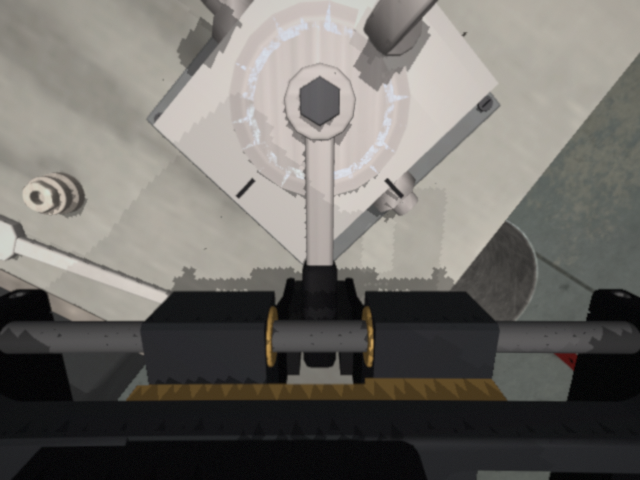

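>>> play_rows([
  [-0.2,0,0,0,0,0,0],
  [-0.2,0,0,0,0,0,0],
  [-0.2,0,0,0,0,0,0],
  [-0.2,0,-2,0,0,0,0],
  [-0.2,0,-5,0,0,0,0],
  [-0.2,0,-9,0,0,0,0],
  [-0.2,0,-13,0,0,0,0],
  [-0.2,-1,-16.5,0.5,0,-0.1,0],
  [-0.2,-3,-17.5,1.5,0,-0.24,0],
  [-0.2,-5,-17.5,2.5,0,-0.38,0],
  [-0.2,-7,-17.5,3.5,0,-0.52,0],
  [-0.2,-9,-17.5,4.5,0,-0.66,0],
  [-0.2,-11,-17.5,5.5,0,-0.8,0],
  [-0.2,-13,-17.5,6.5,0,-0.94,0],
  [-0.2,-15,-17.5,7.5,0,-1.08,0],
  [-0.2,-16,-17.5,8,0,-1.22,0],
  [-0.2,-17,-17.5,8.5,0,-1.36,0],
  [-0.2,-18,-17.5,9,0,-1.5,0],
  [-0.2,-18.4,-17.5,9.3,0,-1.64,0],
  [-0.2,-18.4,-17.5,9.3,0,-1.78,0],
])

```text
time: 6.1
tcp_pos: [0.6745, -0.2269, 0.2339]
tcp_rot: [0.651, -0.651, 0.276, -0.276]
contact_force: [-0.2, 0.2, 1.1]
width: 0.0522
```

>>> play_rows([
  [-0.2,0,0,0,0,-0.14,0],
  [-0.2,0,0,0,0,-0.28,0],
  [-0.2,0,0,0,0,-0.42,0],
  [-0.2,0,0,0,0,-0.53,0],
  [-0.2,0,0,0,0,-0.576,0],
  [-0.2,0,0,0,0,-0.576,0],
  [-0.2,0,0,0,0,-0.576,0],
])

```text
time: 6.8
tcp_pos: [0.674, -0.2274, 0.2344]
tcp_rot: [0.702, -0.702, 0.082, -0.082]
contact_force: [-0.6, 0.7, -0.4]
width: 0.0519
```

```bash
python3 - <<'E'
from h import *; import pickle
s,im=shot("wrist","w4.png"); pickle.dump(s,open("w4.pkl","wb")); print(s["time"],s["tcp_pos"],s["qpos"],s["contact_force"],s["width"],q2R(s["tcp_rot"]))
shot("top","t4.png")
E
```

```text
6.8 [ 0.67398491 -0.22740478  0.23437665] [ 0.74035952  0.65062288 -0.81097085  1.1551434   0.45530182  1.51051511
  1.35090552] [-0.57627897  0.65183095 -0.40032924] 0.05194718853615205 [[ 9.72858658e-01 -1.24960947e-04  2.31400119e-01]
 [-2.31400095e-01  1.81806985e-04  9.72858655e-01]
 [-1.63639497e-04 -9.99999976e-01  1.47956524e-04]]
```

View pics/w4.png

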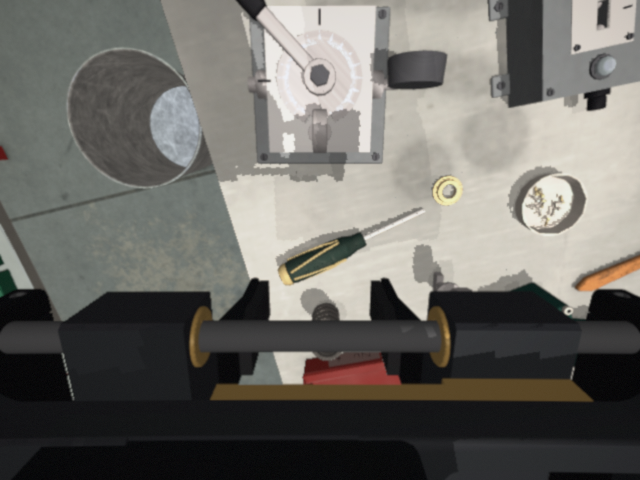

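```bash
python3 - <<'E'
from h import *; import pickle
im=cv2.imread("pics/w4.png")
cv2.imwrite("pics/w4a.png",cv2.resize(im[0:175,235:405],None,fx=3.4,fy=3.4,interpolation=cv2.INTER_CUBIC))
im=cv2.imread("pics/w4.png")
cv2.imwrite("pics/w4b.png",cv2.resize(im[0:110,480:640],None,fx=4,fy=4,interpolation=cv2.INTER_CUBIC))
E
```

```text
(no output)
```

View pics/w4a.png

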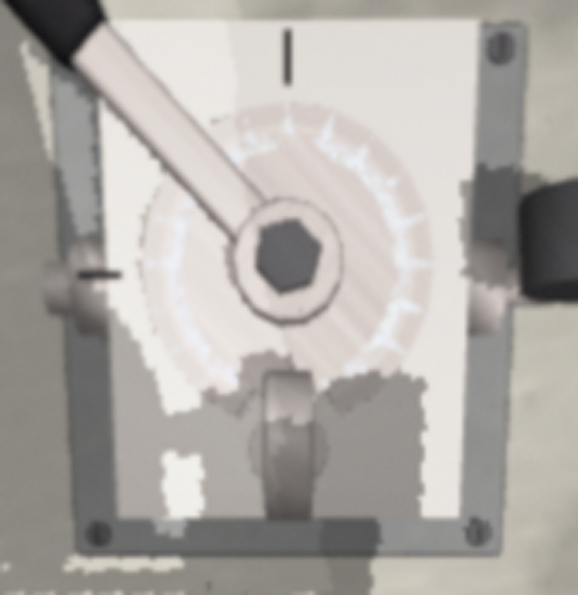

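View pics/w4b.png

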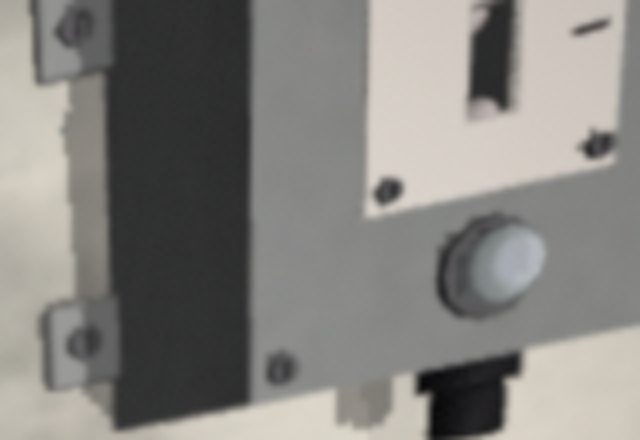

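```bash
python3 - <<'E'
from h import *; import pickle
C=cam("wrist",pickle.load(open("w4.pkl","rb")))
f=lambda l:[(235+x/3.4,0+y/3.4) for x,y in l]
az=lambda a,b:np.degrees(np.arctan2(*(b-a)[1::-1]))
print("collar",plane(C,f([(288,450)]),.052)); print("bow c?",plane(C,f([(288,445)]),.08),plane(C,f([(288,370),(288,520)]),.08))
b=plane(C,f([(104,18),(480,18),(462,518),(116,518)]),.048)[:,:2]; print("block",b.mean(0),[np.linalg.norm(b[i]-b[i-1]) for i in range(4)],[az(b[i-1],b[i]) for i in range(4)])
m=plane(C,f([(288,30),(288,83)]),.048)[:,:2]; print(m,az(m[1],m[0]))
h=plane(C,f([(287,257)]),.07)[0,:2]; print("hex",h)
g=plane(C,f([(88,42)]),.071)[0,:2]; print("lever az",az(h,g)%360)
u=np.array([np.cos(np.radians(-13.4)),np.sin(np.radians(-13.4))]); print("socket from hex",h+.044*u, "from mark", m.mean(0)+.094*u)
E
```

```text
collar [[ 0.59022715 -0.20679821  0.052     ]]
bow c? [[ 0.58986462 -0.20672855  0.08      ]] [[ 0.5728694  -0.20268636  0.08      ]
 [ 0.60749205 -0.21092115  0.08      ]]
block [ 0.54931405 -0.19640803] [np.float64(0.12060071088753178), np.float64(0.09418959637703542), np.float64(0.12056771428262336), np.float64(0.09737629274697585)] [np.float64(165.52220858445318), np.float64(76.59747849762721), np.float64(-12.963647815823814), np.float64(-103.39352116483968)]
[[ 0.49293957 -0.18365714]
 [ 0.50415661 -0.18632492]] 166.62174371251393
hex [ 0.5466633 -0.1967019]
lever az 212.4708317297592
socket from hex [ 0.58946544 -0.2068988 ] from mark [ 0.58998903 -0.20677533]
```

>>> play_rows([
  [-0.2,-3,0,0,0,0,0],
  [-0.2,-6,0,0,0,0,0],
  [-0.2,-8.65,0,0.05,0,0,0],
  [-0.2,-8.65,2,0.05,0,0,0],
  [-0.2,-8.65,4.5,0.05,0,0,0],
  [-0.2,-8.65,7,0.05,0,0,0],
  [-0.2,-8.65,9.5,0.05,0,0,0],
  [-0.2,-8.65,11.5,0.05,0,0,0],
  [-0.2,-8.65,13.5,0.05,0,0,0],
  [-0.2,-8.65,14.8,0.05,0,0,0],
  [-0.2,-8.65,15.5,0.05,0,0,0],
  [-0.2,-8.65,15.6,0.05,0,0,0],
  [-0.2,-8.65,15.6,0.05,0,0,0],
])

```text
time: 8.2
tcp_pos: [0.5903, -0.2072, 0.0792]
tcp_rot: [-0.702, 0.702, -0.082, 0.082]
contact_force: [0.2, -0.4, 0.6]
width: 0.0522
```

```bash
python3 - <<'E'
from h import *; import pickle
s,im=shot("wrist","w5.png"); print(s["time"],s["tcp_pos"],s["qpos"],s["contact_force"],s["width"])
s,im=shot("side","s5.png")
cv2.imwrite("pics/s5a.png",cv2.resize(im[150:260,320:460],None,fx=5,fy=5,interpolation=cv2.INTER_CUBIC))
E
```

```text
8.2 [ 0.59032198 -0.20715126  0.07924323] [ 0.8701906   0.59788768 -0.81276218  1.59469096  0.46428221  1.15120799
  1.2904712 ] [ 0.20208503 -0.43040171  0.55969001] 0.05215641818164645
```

View pics/w5.png

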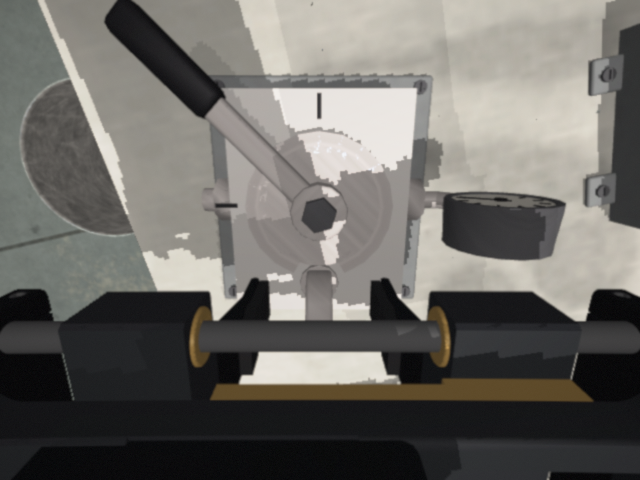

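View pics/s5a.png

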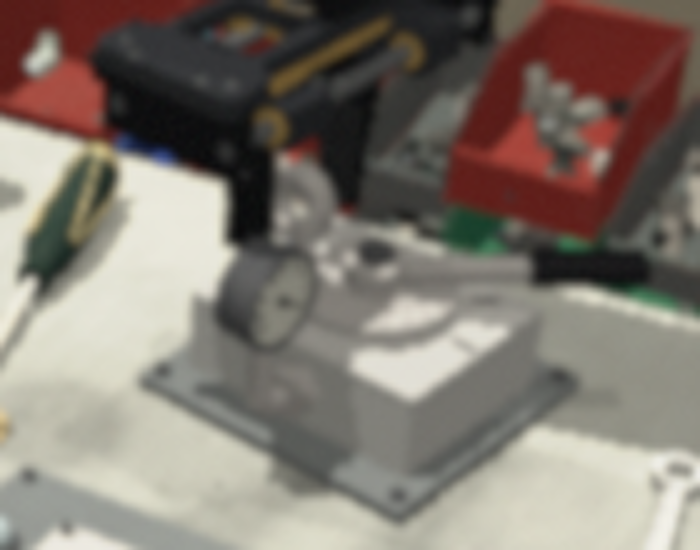

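>>> play_rows([
  [1,0,0,0,0,0,0],
  [1,0,0,0,0,0,0],
  [1,0,0,0,0,0,0],
  [1,0,0,0,0,0,0],
  [1,0,0,0,0,0,0],
  [1,0,-0.5,0,0,0,0],
  [1,0,-1,0,0,0,0],
  [1,0,-2,0,0,0,0],
  [1,0,-3,0,0,0,0],
  [1,0,-4,0,0,0,0],
  [1,0,-5,0,0,0,0],
  [1,0,-7,0,0,0,0],
  [1,0,-9,0,0,0,0],
  [1,0,-11,0,0,0,0],
  [1,0,-12,0,0,0,0],
  [1,0,-12,0,0,0,0],
], force=50)

```text
time: 9.9
tcp_pos: [0.5906, -0.2072, 0.2002]
tcp_rot: [-0.702, 0.703, -0.081, 0.083]
contact_force: [0.8, -0.1, -0.8]
width: 0.0115
```

```bash
python3 - <<'E'
from h import *; import pickle
s,im=shot("wrist","w6.png"); print(s["time"],s["tcp_pos"],s["qpos"],s["contact_force"],s["torque"],s["width"]);pickle.dump(s,open("w6.pkl","wb"))
s,im=shot("side","s6.png")
cv2.imwrite("pics/s6a.png",cv2.resize(im[110:260,320:460],None,fx=4,fy=4,interpolation=cv2.INTER_CUBIC))
E
```

```text
9.9 [ 0.59060639 -0.20721391  0.20019093] [ 0.90209398  0.48813473 -0.86707464  1.47121703  0.37581287  1.3526111
  1.35140249] [ 0.84098101 -0.11283056 -0.79786931] [ 0.06030836 -0.15290105 -0.03801039] 0.011499400869978919
```

View pics/w6.png

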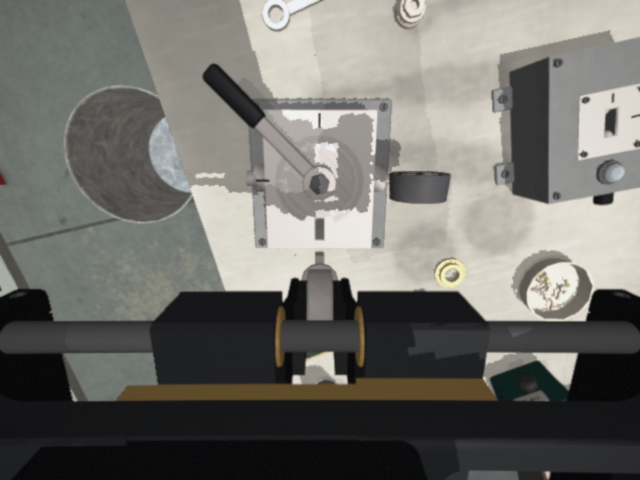

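View pics/s6a.png

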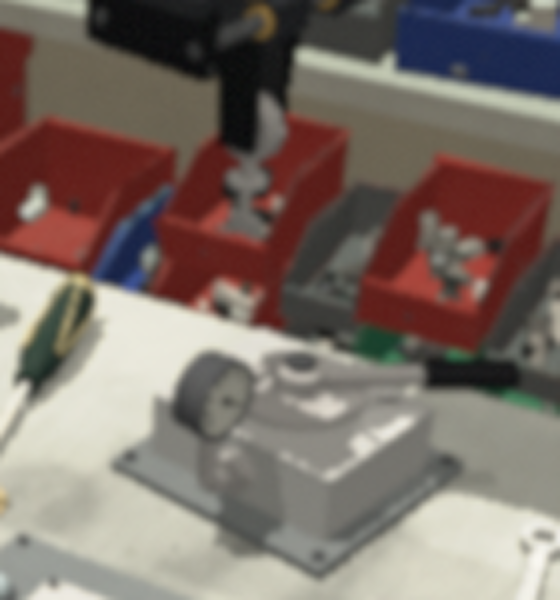

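>>> play_rows([
  [1,0,-0.5,1.5,0,0,0],
  [1,0,-0.5,4,0,-0.04,0],
  [1,-0.2,-0.5,7,0,-0.08,0],
  [1,-0.3,-0.5,10,0,-0.12,0],
  [1,-0.4,-0.5,13,0,-0.16,0],
  [1,-0.5,-0.5,16,0,-0.2,0],
  [1,-0.6,-0.5,19,0,-0.2,0],
  [1,-0.8,-0.5,22,0,-0.2,0],
  [1,-0.8,-0.5,24,0,-0.2,0],
  [1,-0.8,-0.5,24.9,0,-0.2,0],
  [1,-0.8,-0.5,24.9,0,-0.2,0],
  [1,-0.8,-0.5,24.9,0,-0.2,0],
  [1,-0.8,-0.5,24.9,0,-0.2,0],
])

```text
time: 11.3
tcp_pos: [0.6393, 0.0356, 0.2034]
tcp_rot: [-0.707, 0.707, -0.012, 0.012]
contact_force: [0.7, -0.7, -0.6]
width: 0.0117
```

```bash
python3 - <<'E'
from h import *; import pickle
s,im=shot("wrist","w7.png"); print(s["time"],s["tcp_pos"],s["qpos"],s["contact_force"],s["width"],np.round(q2R(s["tcp_rot"]),4));pickle.dump(s,open("w7.pkl","wb"))
cv2.imwrite("pics/w7a.png",cv2.resize(im[60:290,230:410],None,fx=2.6,fy=2.6,interpolation=cv2.INTER_CUBIC))
shot("top","t7.png")
s,im=shot("side","s7.png")
cv2.imwrite("pics/s7a.png",cv2.resize(im[100:300,260:460],None,fx=3,fy=3,interpolation=cv2.INTER_CUBIC))
E
```

```text
11.3 [0.63934724 0.03563544 0.203399  ] [ 0.5298758   0.54779436 -0.93585661  1.42050412  0.44075559  1.39266321
  1.12495582] [ 0.70304681 -0.6754843  -0.60063424] 0.011663442105042918 [[ 9.994e-01 -1.000e-04  3.330e-02]
 [-3.330e-02 -7.000e-04  9.994e-01]
 [-1.000e-04 -1.000e+00 -7.000e-04]]
```

View pics/w7.png

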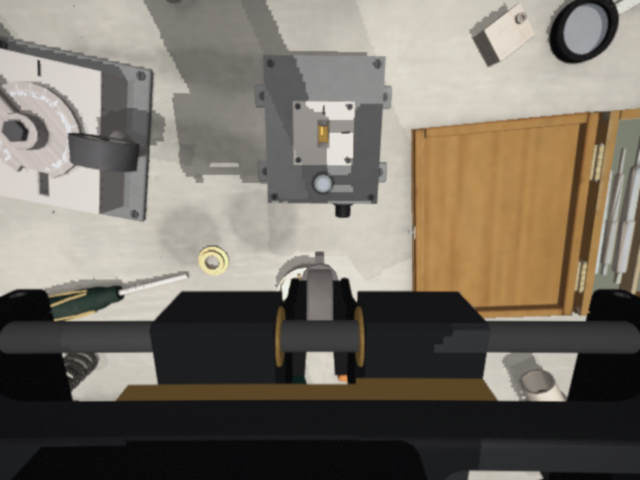

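View pics/w7a.png

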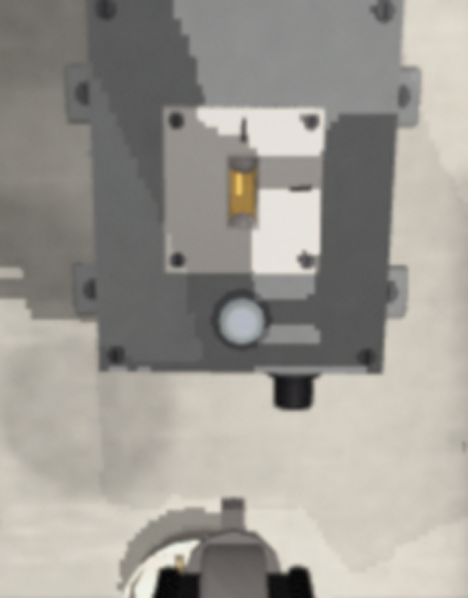

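View pics/s7a.png

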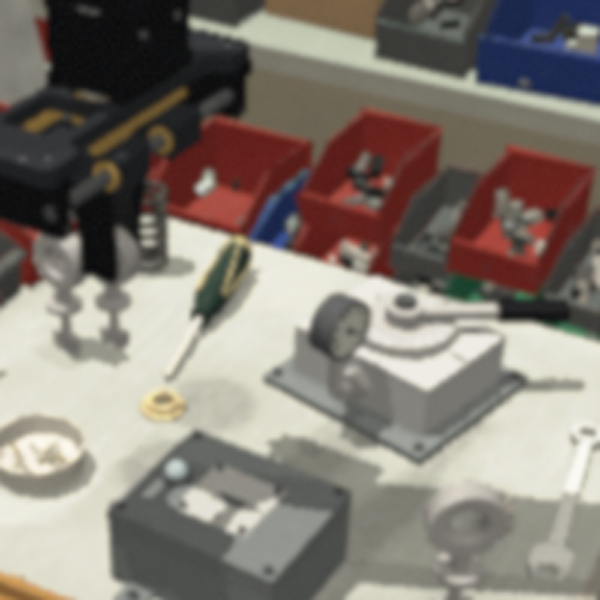

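```bash
python3 - <<'E'
from h import *; import pickle
s=pickle.load(open("w7.pkl","rb"));C=cam("wrist",s)
f=lambda l:[(230+x/2.6,60+y/2.6) for x,y in l]
az=lambda a,b:np.degrees(np.arctan2(*(b-a)[1::-1]))
def rep(n,l,z):
    b=plane(C,f(l),z)[:,:2]; print(n,b.mean(0),[round(1e3*np.linalg.norm(b[i]-b[i-1]),1) for i in range(len(b))],[round(az(b[i-1],b[i]),1) for i in range(len(b))])
rep("plate",[(163,107),(322,107),(320,273),(166,273)],.058)
rep("pscrews",[(176,121),(311,121),(306,260),(177,260)],.059)
rep("cscrews",[(106,9),(384,10),(367,356),(116,355)],.058)
rep("slot",[(228,155),(257,155),(257,228),(228,228)],.058)
im=cv2.imread("pics/w7.png"); 
cv2.imwrite("pics/w7b.png",cv2.resize(im[90:180,280:370],None,fx=6.5,fy=6.5,interpolation=cv2.INTER_CUBIC))
cv2.imwrite("pics/w7c.png",cv2.resize(im[240:300,290:350],None,fx=8,fy=8,interpolation=cv2.INTER_CUBIC))
# key tip measured: bit front edge
M=q2R(s["tcp_rot"])
for t in [0.061]:
    for dx in (-.009,.009):
        for dz in (-.003,.003): print(dx,dz,(proj(C,[s["tcp_pos"]+M@np.array([dx,t,dz])])[0]-[290,240])*8)
E
```

```text
plate [0.55566083 0.04192426] [np.float64(50.2), np.float64(49.3), np.float64(50.2), np.float64(50.3)] [np.float64(177.9), np.float64(88.1), np.float64(-1.0), np.float64(-91.9)]
pscrews [0.55563236 0.04182748] [np.float64(41.9), np.float64(41.9), np.float64(41.9), np.float64(41.8)] [np.float64(177.5), np.float64(88.1), np.float64(-2.7), np.float64(-91.9)]
cscrews [0.5556334  0.04205148] [np.float64(104.2), np.float64(83.7), np.float64(104.3), np.float64(84.2)] [np.float64(177.5), np.float64(87.9), np.float64(-2.2), np.float64(-92.1)]
slot [0.55556512 0.04184869] [np.float64(22.1), np.float64(9.1), np.float64(22.1), np.float64(9.3)] [np.float64(178.0), np.float64(88.1), np.float64(-1.5), np.float64(-91.9)]
-0.009 -0.003 [194.68325581  87.37598923]
-0.009 0.003 [268.14691366  87.36151997]
0.009 -0.003 [195.62726211 292.85584342]
0.009 0.003 [267.47681616 292.84224844]
```

View pics/w7b.png

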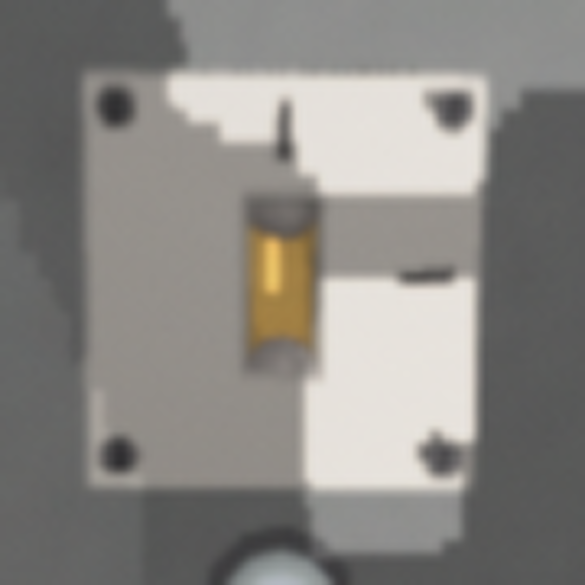

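View pics/w7c.png

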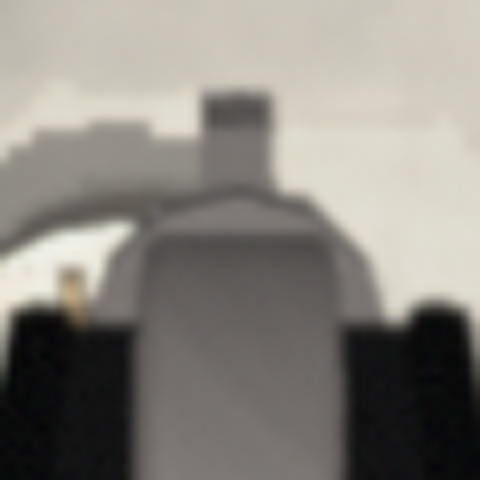

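>>> play_rows([
  [1,-2,0,0.1,0,0,0],
  [1,-4.5,0,0.2,0,0,0],
  [1,-7,0,0.3,0,0,0],
  [1,-8.4,1,0.32,0,0,0],
  [1,-8.4,3,0.32,0,0,0],
  [1,-8.4,5,0.32,0,0,0],
  [1,-8.4,6.5,0.32,0,0,0],
  [1,-8.4,7.5,0.32,0,0,0],
  [1,-8.4,7.6,0.32,0,0,0],
  [1,-8.4,7.6,0.32,0,0,0],
  [1,-8.4,7.6,0.32,0,0,0],
  [1,-8.4,7.6,0.32,0,0,0],
], force=55)

```text
time: 12.65
tcp_pos: [0.5559, 0.043, 0.1282]
tcp_rot: [-0.707, 0.707, -0.011, 0.012]
contact_force: [-0.4, -0.3, -0.4]
width: 0.0118
```

```bash
python3 - <<'E'
from h import *; import pickle
s,im=shot("wrist","w8.png"); print(s["time"],s["tcp_pos"],s["qpos"],s["contact_force"],s["width"],np.round(q2R(s["tcp_rot"]),4));pickle.dump(s,open("w8.pkl","wb"))
cv2.imwrite("pics/w8a.png",cv2.resize(im[150:300,250:400],None,fx=4,fy=4,interpolation=cv2.INTER_CUBIC))
s,im=shot("side","s8.png")
cv2.imwrite("pics/s8a.png",cv2.resize(im[170:320,280:400],None,fx=4,fy=4,interpolation=cv2.INTER_CUBIC))
C=cam("wrist",pickle.load(open("w8.pkl","rb")))
print((proj(C,[(.5556,.0419,.058),(.5453,.0423,.058)])-[250,150])*4)
S=cam("side"); print((proj(S,[(.5556,.0419,.058),(.5556,.0416,.064),(.5556,.0416,.126)])-[280,170])*4)
E
```

```text
12.65 [0.55591474 0.04300057 0.12822323] [ 0.63947575  0.44083483 -0.9780597   1.73217444  0.39330087  1.1794147
  1.09115536] [-0.44214033 -0.28775183 -0.36194412] 0.01178620133120497 [[ 9.995e-01  1.100e-03  3.180e-02]
 [-3.180e-02 -1.000e-04  9.995e-01]
 [ 1.100e-03 -1.000e+00 -0.000e+00]]
[[269.36873466 435.40314767]
 [269.67425655 377.85087462]]
[[223.61806434 387.07167263]
 [224.0832465  376.64825009]
 [225.59894647 267.4234297 ]]
```

View pics/w8a.png

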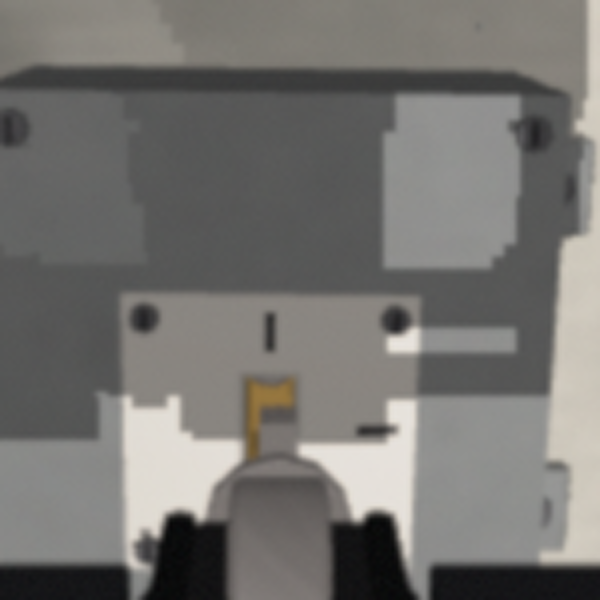

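View pics/s8a.png

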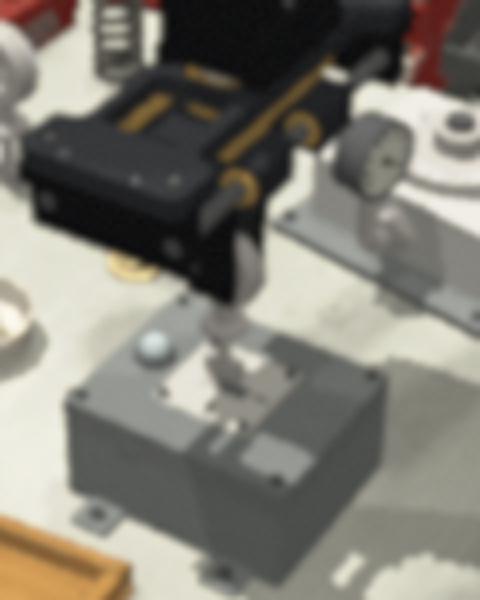

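```bash
python3 - <<'E'
from h import *; import pickle
s=pickle.load(open("w8.pkl","rb"));C=cam("wrist",s);M=q2R(s["tcp_rot"])
for t in (.0612,.057):
  for dz in(-.003,.003): print(t,(proj(C,[s["tcp_pos"]+M@np.array([-.009,t,dz])])-[250,150])*4)
im=cv2.imread("pics/w8.png")
cv2.imwrite("pics/w8b.png",cv2.resize(im[238:273,300:335],None,fx=16,fy=16,interpolation=cv2.INTER_CUBIC))
E
```

```text
0.0612 [[257.36362304 403.31690195]]
0.0612 [[294.06389693 403.30963773]]
0.057 [[256.9864936 411.2435509]]
0.057 [[294.36397973 411.23617305]]
```

View pics/w8b.png

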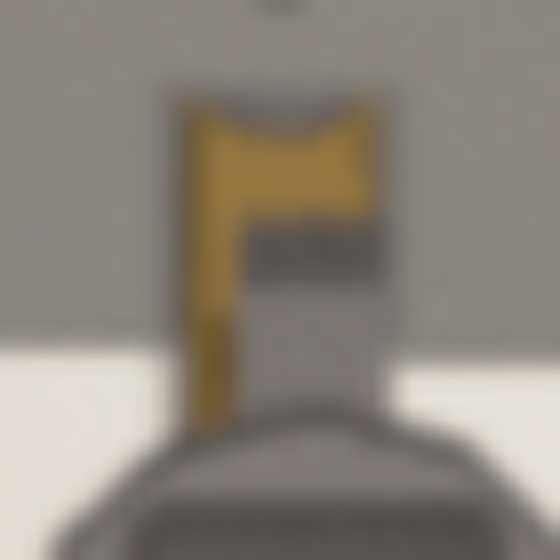

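>>> play_rows([
  [1,-0.04,0,-0.12,0,0,0],
  [1,-0.04,0,-0.12,0,0,0],
  [1,-0.04,0.3,-0.12,0,0,0],
  [1,-0.04,0.6,-0.12,0,0,0],
  [1,-0.04,0.6,-0.12,0,0,0],
  [1,-0.04,0.6,-0.12,0,0,0],
])

```text
time: 13.35
tcp_pos: [0.5549, 0.0418, 0.1214]
tcp_rot: [-0.707, 0.707, -0.011, 0.011]
contact_force: [-0.4, 0.1, -0.5]
width: 0.0115
```

```bash
python3 - <<'E'
from h import *; import pickle
s,im=shot("wrist","w9.png"); print(s["time"],s["tcp_pos"],s["contact_force"],s["width"],np.round(q2R(s["tcp_rot"]),4));pickle.dump(s,open("w9.pkl","wb"))
cv2.imwrite("pics/w9b.png",cv2.resize(im[238:273,300:335],None,fx=16,fy=16,interpolation=cv2.INTER_CUBIC))
E
```

```text
13.35 [0.55494727 0.04175455 0.12138196] [-0.42063814  0.10610786 -0.47779908] 0.011502425038507517 [[ 9.995e-01 -3.000e-04  3.170e-02]
 [-3.170e-02  0.000e+00  9.995e-01]
 [-3.000e-04 -1.000e+00 -0.000e+00]]
```

View pics/w9b.png

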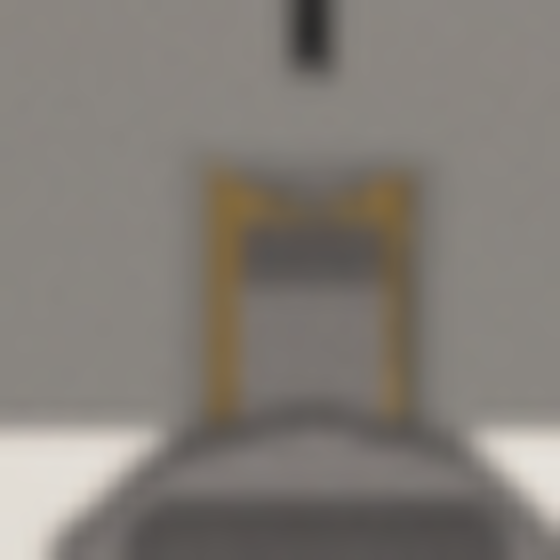

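>>> play_rows([
  [1,0.04,0,0,0,0,0],
  [1,0.04,0.2,0,0,0,0],
  [1,0.04,0.4,0,0,0,0],
  [1,0.04,0.6,0,0,0,0],
  [1,0.04,0.8,0,0,0,0],
  [1,0.04,1.0,0,0,0,0],
  [1,0.04,1.2,0,0,0,0],
  [1,0.04,1.2,0,0,0,0],
  [1,0.04,1.2,0,0,0,0],
])

```text
time: 14.3
tcp_pos: [0.5557, 0.0424, 0.1098]
tcp_rot: [0.707, -0.707, 0.011, -0.011]
contact_force: [0.9, 3.3, 1.3]
width: 0.0114
```

>>> play_rows([
  [1,0,0.3,0.04,0,0,0],
  [1,0,0.6,0.04,0,0,0],
  [1,0,0.9,0.04,0,0,0],
  [1,0,1.2,0.04,0,0,0],
  [1,0,1.5,0.04,0,0,0],
  [1,0,1.8,0.04,0,0,0],
  [1,0,2.1,0.04,0,0,0],
  [1,0,2.2,0.04,0,0,0],
  [1,0,2.2,0.04,0,0,0],
], force=60)

```text
time: 15.2
tcp_pos: [0.5566, 0.0418, 0.0922]
tcp_rot: [-0.706, 0.708, -0.011, 0.012]
contact_force: [-19.1, -5.4, 55.8]
width: 0.0119
```

```bash
python3 - <<'E'
from h import *; import pickle
s,im=shot("wrist","w10.png"); print(s["time"],s["tcp_pos"],s["contact_force"],s["torque"],s["width"],s["qpos"])
cv2.imwrite("pics/w10a.png",cv2.resize(im[150:300,250:400],None,fx=4,fy=4,interpolation=cv2.INTER_CUBIC))
s,im=shot("side","s10.png")
cv2.imwrite("pics/s10a.png",cv2.resize(im[190:300,290:390],None,fx=5,fy=5,interpolation=cv2.INTER_CUBIC))
E
```

```text
15.2 [0.55656515 0.04183004 0.09220475] [-19.14359555  -5.42344054  55.77891834] [-1.51171112  4.76435017 -0.03884423] 0.011907178034576376 [ 0.61467244  0.48340454 -0.95072548  1.76459814  0.43830043  1.11988107
  1.05993368]
```

View pics/s10a.png

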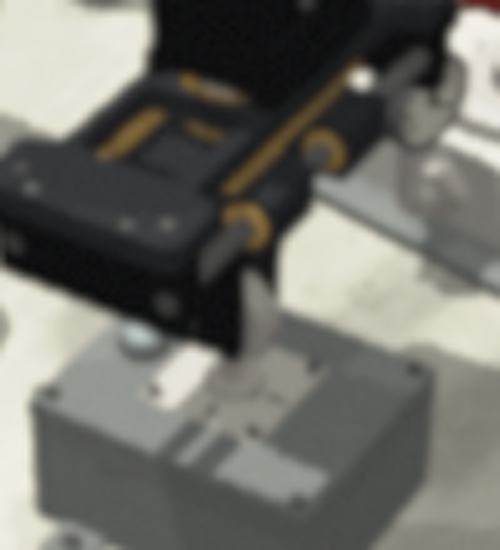

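View pics/w10a.png

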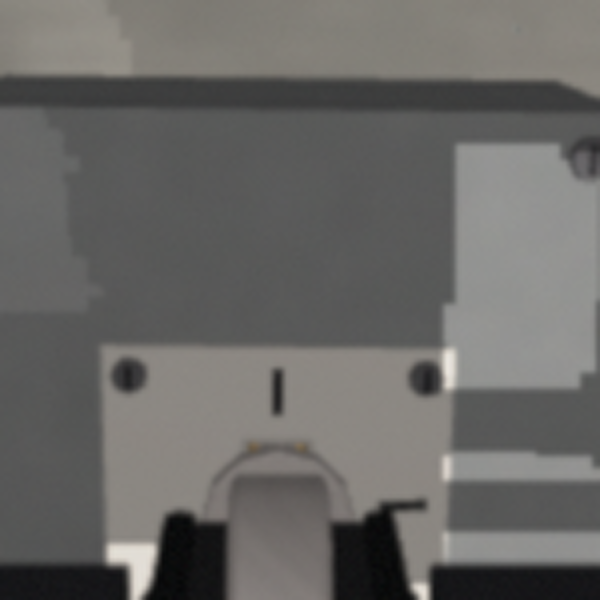

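>>> play_rows([
  [1,-0.05,-0.2,0,0,0,0],
  [1,-0.1,-0.4,0,0,0,0],
  [1,-0.1,-0.4,0,0,0,0],
  [1,-0.1,-0.4,0,0,0,0],
])

```text
time: 15.7
tcp_pos: [0.5553, 0.0418, 0.0925]
tcp_rot: [-0.707, 0.707, -0.011, 0.012]
contact_force: [-2.4, -1.6, 12.8]
width: 0.0118
```

```bash
python3 - <<'E'
from h import *
s=bot.observe(); print(s["time"],s["tcp_pos"],s["contact_force"],s["torque"],np.round(q2R(s["tcp_rot"]),4))
E
```

```text
15.7 [0.55531119 0.0418146  0.09251107] [-2.35994687 -1.64922643 12.80799289] [-0.31979534  0.09143776  0.03218254] [[ 9.995e-01  1.800e-03  3.220e-02]
 [-3.220e-02 -8.000e-04  9.995e-01]
 [ 1.800e-03 -1.000e+00 -7.000e-04]]
```

```bash
python3 - <<'E'
from h import *
s,im=shot("wrist","w11.png"); 
c=im[230:290,290:350]; cv2.imwrite("pics/w11a.png",cv2.resize(c,None,fx=10,fy=10,interpolation=cv2.INTER_CUBIC))
C=cam("wrist",s); P=lambda p:(proj(C,p)-[290,230])*10
M=q2R(s["tcp_rot"])
kc=np.array([.5556,.0419])
for dz in (0,.003):
    a=np.radians(np.arange(120,241,15)); 
    print("collar dz",dz); print(np.round(P([(kc[0]+.011*np.cos(t),kc[1]+.011*np.sin(t),.062+dz) for t in a])).tolist())
print("slot corners",P([(.5453,.0423+.0043,.058),(.5453,.0423-.0043,.058)]))
print("bow top front edges", [np.round(P([(kc[0]+x,kc[1]+y,.028+d+z) for x,y,z in ((0,.006,.08),(0,-.006,.08),(-.009,.006,.0776),(-.009,-.006,.0776),(-.018,.006,.062),(-.018,-.006,.062))])).tolist() for d in (0,.003)])
E
```

```text
collar dz 0
[[454.0, 429.0], [423.0, 392.0], [382.0, 365.0], [335.0, 348.0], [284.0, 343.0], [234.0, 351.0], [188.0, 370.0], [149.0, 400.0], [121.0, 439.0]]
collar dz 0.003
[[457.0, 448.0], [425.0, 411.0], [383.0, 383.0], [335.0, 366.0], [284.0, 361.0], [233.0, 369.0], [187.0, 389.0], [147.0, 420.0], [118.0, 459.0]]
slot corners [[366.25296201 328.18736316]
 [217.46609633 332.70175559]]
bow top front edges [[[424.0, 926.0], [154.0, 934.0], [417.0, 718.0], [147.0, 726.0], [402.0, 402.0], [153.0, 409.0]], [[426.0, 961.0], [151.0, 969.0], [420.0, 749.0], [144.0, 757.0], [404.0, 425.0], [150.0, 432.0]]]
```

View pics/w11a.png

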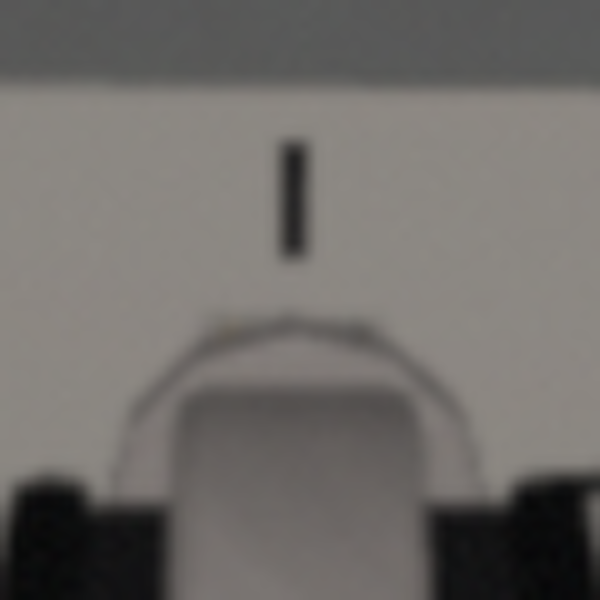

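>>> play_rows([
  [1,0,0,0,0,0.1,0],
  [1,0,0,0,0,0.2,0],
  [1,0,0,0,0,0.3,0],
  [1,0,0,0,0,0.4,0],
  [1,0,0,0,0,0.5,0],
  [1,0,0,0,0,0.6,0],
  [1,0,0,0,0,0.7,0],
  [1,0,0,0,0,0.7,0],
  [1,0,0,0,0,0.7,0],
])

```text
time: 16.65
tcp_pos: [0.5554, 0.0414, 0.0925]
tcp_rot: [-0.66, 0.66, -0.252, 0.254]
contact_force: [-1.5, -2.4, 12.8]
width: 0.0116
```

```bash
python3 - <<'E'
from h import *
s,im=shot("wrist","w12.png"); print(s["time"],s["tcp_pos"],s["contact_force"],s["torque"],np.round(q2R(s["tcp_rot"]),4),s["qpos"],s["width"])
cv2.imwrite("pics/w12a.png",cv2.resize(im[170:300,240:400],None,fx=4.5,fy=4.5,interpolation=cv2.INTER_CUBIC))
E
```

```text
16.65 [0.55538924 0.04139413 0.092508  ] [-1.45670396 -2.36612894 12.79565091] [-0.79881345  0.11590667  0.03270103] [[ 7.434e-01  1.900e-03  6.688e-01]
 [-6.688e-01 -1.500e-03  7.434e-01]
 [ 2.400e-03 -1.000e+00  2.000e-04]] [ 0.52115574  0.42949285 -0.81855635  1.77171324  0.35193598  1.09138475
  0.42103434] 0.011577741808685552
```

View pics/w12a.png

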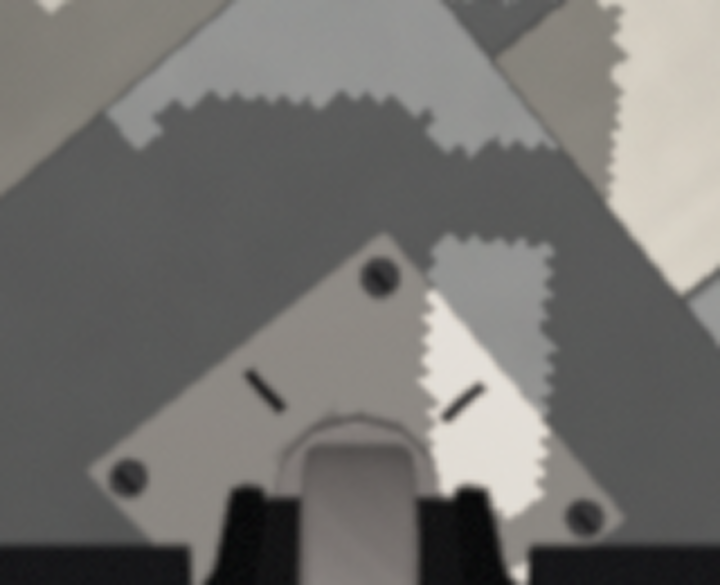

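>>> play_rows([
  [1,0,0,0,0,0.1,0],
  [1,0,0,0,0,0.2,0],
  [1,0,0,0,0,0.3,0],
  [1,0,0,0,0,0.4,0],
  [1,0,0,0,0,0.5,0],
  [1,0,0,0,0,0.6,0],
  [1,0,0,0,0,0.7,0],
  [1,0,0,0,0,0.78,0],
  [1,0,0,0,0,0.84,0],
  [1,0,0,0,0,0.88,0],
  [1,0,0,0,0,0.9,0],
  [1,0,0,0,0,0.9,0],
  [1,0,0,0,0,0.9,0],
])

```text
time: 18.0
tcp_pos: [0.5552, 0.0414, 0.0925]
tcp_rot: [-0.484, 0.484, -0.514, 0.516]
contact_force: [-1.5, -3.1, 13.7]
width: 0.0115
```

```bash
python3 - <<'E'
from h import *
s,im=shot("wrist","w13.png"); print(s["time"],s["tcp_pos"],s["contact_force"],s["torque"],np.round(q2R(s["tcp_rot"]),4),s["qpos"],s["width"])
M=q2R(s["tcp_rot"]); print("tool x az",np.degrees(np.arctan2(M[1,0],M[0,0])))
cv2.imwrite("pics/w13a.png",cv2.resize(im[170:300,240:400],None,fx=4.5,fy=4.5,interpolation=cv2.INTER_CUBIC))
s,im=shot("top","t13.png")
s,im=shot("side","s13.png")
E
```

```text
18.0 [0.55522808 0.04136875 0.09249318] [-1.531883   -3.06746738 13.73732073] [-0.86166211  0.39523812  0.17481674] [[-0.0613  0.0015  0.9981]
 [-0.9981 -0.0015 -0.0613]
 [ 0.0014 -1.      0.0016]] [ 0.39603211  0.38366373 -0.65800215  1.77783864  0.26626813  1.06868185
 -0.41745318] 0.011514461341517474
tool x az -93.51709152803834
```

View pics/w13a.png

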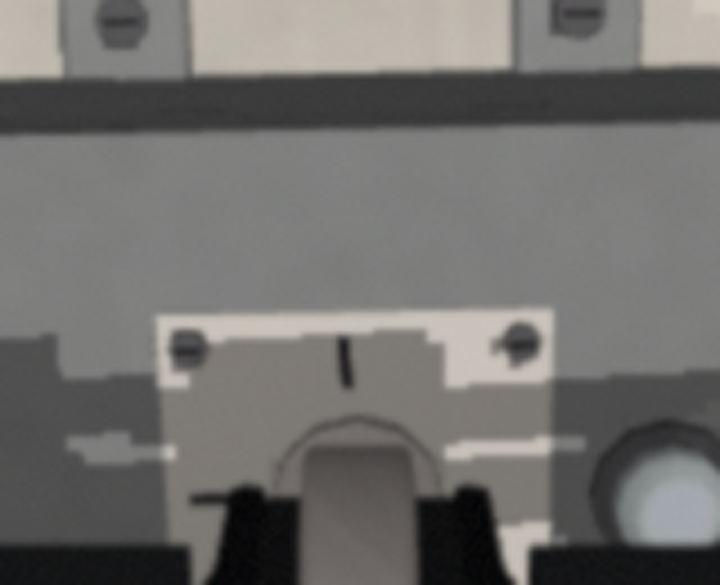

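View pics/s13.png

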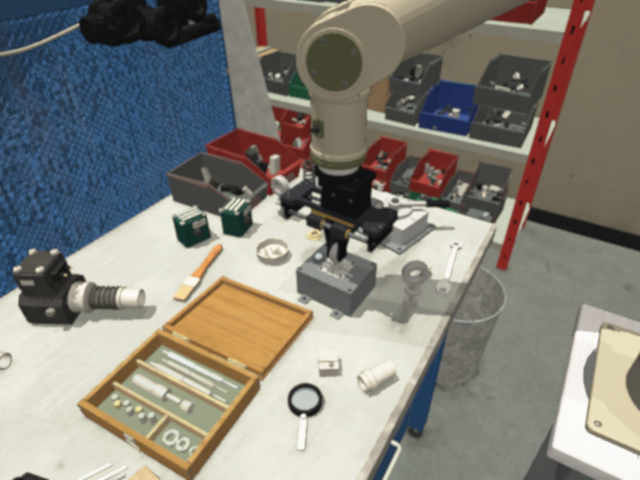

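View pics/t13.png

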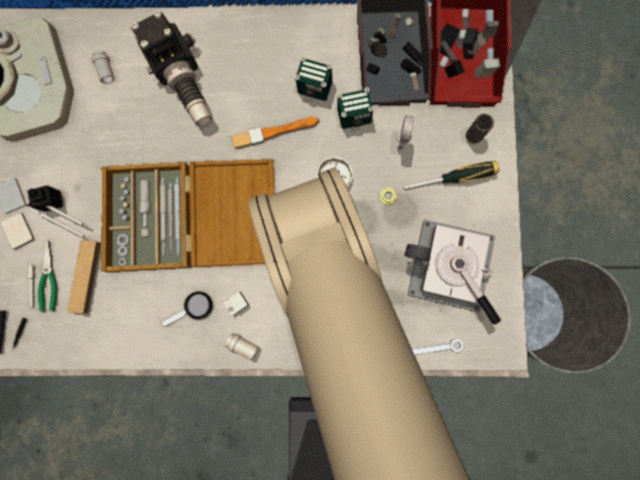

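```bash
python3 - <<'E'
from h import *
print(order.job_done())
s=bot.observe(); print(s["time"],s["tcp_pos"],s["contact_force"],s["width"])
E
```

```text
the job is handed in; nothing more can be done
None
the job is handed in; nothing more can be done
```

I swung the bleed valve lever to half open and lifted the key straight out. I pushed it home in the key box, turned it clockwise to its stop, and handed in at 18.15 s still holding it with a 60 N grip. No verdict was reported.

**Last checks**
- **Lever:** about 46° open, measured in a wrist picture just before I gripped the key. The last top view still shows it near half open, by eye only.
- **Key turn:** about 1.6 rad from rest. The wrist torque of 0.17 N m is above the spring's 0.105 N m, so it is against the stop.
- **Loose things:** those visible in the last top and side pictures stand where they were, by eye; the arm hides part of the bench in the top view.

**Disagreement:** after insertion the TCP stood about 3 mm higher than I had worked out for a fully home key. That would mean the key was either short of home or had slipped in the grip. I judged it home for three reasons:
- The stop was hard: backing off 4 mm dropped the push from 56 N to 13 N with almost no movement.
- The collar and bow appear in the wrist picture where a seated key puts them.
- The plug turned, which it only does with the key home.

While seating, the push peaked near 56 N with 19 N sideways; I took that off before turning.

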